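# Set the T-nut against the stop screw and lock it

## Task

Take the T-nut with the flat wing grip out of the rack and drop it into the slot of the aluminium fixture rail until its collar sits flat on the rail, then slide it along the slot until it bears gently but positively on the ball-ended stop screw. Keeping it pressed lightly against the screw, twist it a quarter turn clockwise (seen from above) until it locks under the lips, hold it like that for a moment, and let go of it so that it stays there. Never push or jam it hard, and leave the other T-nuts and everything else where they are.

Things in the scene. Friction and masses are not known exactly. Their poses are not given: they have to be found in the camera images.
- nut_grip (a point): Wing centre of the T-nut to fit, the only one with a flat upright wing; steel, about 150 g. z up its axis, x along the wing, y across it. Wing 30 (x) by 12 (y) by 50 mm high, so its top is 25 mm above this point; it stands on a round collar 36 mm across, 8 mm thick. It starts standing in any one of the rack's pockets, collar on the rack's top, loose by about 2 mm.
- nut_foot (a point): Centre of the underside of the same nut's T-head, 51.5 mm below the wing centre. Head 29 (x, along the wing) by 14 (y) by 8 mm; above it a 13 mm neck 10.5 mm long, then the collar. Two opposite corners are cut, so in the rail it turns only clockwise (from above), to a firm stop at about 94 degrees; the other way it jams at about 40. Alike after half a turn.
- rail: Aluminium T-slot rail fixed on the table, 280 (x) by 60 (y) by 24 mm high; origin at the centre of its underside, x along the slot towards the stop block. With the nut seated (collar on the rail's top) the nut's wing centre is 57 mm above this origin.
- slot (a point): Centre of the slot's mouth, on the rail's top, axes as the rail's. The slot is 16 mm wide (mouth chamfered to 19 mm) and runs the rail's whole length on its centre line between lips 9 mm thick; below them a channel 30 mm wide, 11 mm high. With the wing along the slot the nut's head passes with 1 mm each side. Drop the nut in clear of the screw: on the slot's -x half.
- stop: Dark steel stop block fixed across the rail's top, 115 mm from its centre in +x, 25 (x) by 56 (y) by 12 mm high; origin at the centre of its underside, axes as the rail's. From its -x face a steel screw sticks out over the slot, 16 to 56 mm, differently every time and not measured: find it by feel, sliding slowly. The screw does not give; press it with a few newtons, never more than 15.
- stop_face (a point): Where the stop screw leaves the block's -x face, axes as the rail's, 4.5 mm above the rail's top, x along the screw. The screw is 8 mm thick with a ball end, which meets the nut's collar. The nut in touch with it has its axis 34 to 74 mm on the -x side of this point.
- rack: Grey plastic rack fixed on the table, 200 (x) by 64 (y) by 27 mm high; origin at the centre of its underside. Three pockets in a row at x = -60, 0, +60 mm, long side along x; each holds a T-nut with its wing or head lengthwise along x (within a few degrees).
- roundnut_grip (a point): Another T-nut, with a round knob 28 mm across; stands in the rack, top 60 mm above its underside. Point on its axis 40 mm above its underside. Leave it alone.
- studnut_grip (a point): Another T-nut, with a bare 10 mm stud; stands in the rack, top 72 mm above its underside. Point on its axis 40 mm above its underside. Leave it alone.
- lifter1: Steel valve lifter standing on the table, 22 mm across, 38 mm high; origin under its centre. Leave it alone.
- lifter2: Steel valve lifter standing on the table, 22 mm across, 38 mm high; origin under its centre. Leave it alone.
- lifter3: Steel valve lifter standing on the table, 22 mm across, 38 mm high; origin under its centre. Leave it alone.
- filter: Black oil filter standing on the table, 76 mm across, 88 mm high; origin under its centre. Leave it alone.
- wrench: Wrench lying on the table. Leave it alone.
- driver: Screwdriver lying on the table. Leave it alone.
- bearing: Steel bearing ring lying on the table, 62 mm across, 22 mm high; origin under its centre. Leave it alone.

How it is judged (in metres and radians):
On the way, in this order (a step that is already met when the one before it is completed fails the run):
1. the wing T-nut sits in the slot, collar flat on the rail, wing along the slot (z of nut_grip in the frame of rail between 0.053 and 0.0585 m and y of nut_grip in the frame of rail between -0.004 and 0.004 m and x of nut_grip in the frame of rail between -0.13 and 0.08 m and angle between nut_grip's own z axis and vertical below 0.09 rad and angle between the x axis of nut_grip and the x axis of rail, either way round below 0.3 rad), for 0.1 s.
2. still unlocked, it bears on the stop screw with more than 1.5 N (all of step 1 and contact force between nut and stop above 1.5 N), for 0.15 s.
3. turned a quarter turn (within 11 degrees) while it bears on the stop screw with more than 0.5 N (z of nut_grip in the frame of rail between 0.053 and 0.0585 m and y of nut_grip in the frame of rail between -0.004 and 0.004 m and x of nut_grip in the frame of rail between -0.13 and 0.08 m and angle between nut_grip's own z axis and vertical below 0.09 rad and x of nut_grip in the frame of rail between 0.022 and 0.073 m and angle between the x axis of nut_grip and the y axis of rail, either way round below 0.2 rad and contact force between nut and stop above 0.5 N), for 0.15 s.
At the end, for the whole second after the job is handed in: The wing T-nut is let go and at rest in the rail's slot: axis within 4 mm of the slot's centre line and 42 to 93 mm from the stop block's origin, wing centre 53 to 58.5 mm above the rail's underside, upright within 5 degrees, wing across the slot within 11 degrees (z of nut_grip in the frame of rail between 0.053 and 0.0585 m and y of nut_grip in the frame of rail between -0.004 and 0.004 m and x of nut_grip in the frame of rail between -0.13 and 0.08 m and angle between nut_grip's own z axis and vertical below 0.09 rad and x of nut_grip in the frame of rail between 0.022 and 0.073 m and angle between the x axis of nut_grip and the y axis of rail, either way round below 0.2 rad and linear speed of nut below 0.02 m/s); the robot touches nothing.
It fails at once if the T-nut is pushed on the stop screw with more than 18 N (contact force between nut and stop above 18 N).
It fails at once if the T-nut is pressed or jammed on the rail with more than 60 N (contact force between nut and rail above 60 N).
It fails at once if another T-nut is lifted out, tipped or shifted by more than 12 mm (distance of any of roundnut_grip, studnut_grip from where it was at the start of the episode above 0.012 m).
It fails at once if a lifter, the oil filter, the bearing ring, the wrench or the screwdriver is moved by more than 25 mm (distance of any of lifter1, lifter2, lifter3, filter, wrench, driver, bearing from where it was at the start of the episode above 0.025 m).
It also fails if it takes over 64 s, if anything falls off the work surface, if the arm or the gripper's body presses on something with over 40 N, if the wrist force passes 120 N, or if a joint passes its speed limit or range.

## Robot

A 7-joint arm with a two-finger parallel gripper is mounted at the origin on the work surface. World frame = base frame: x ahead of the robot, y to its left, z up, the work surface at z = 0. Lengths are in m, angles in degrees, forces in N, time in s.
With the tool pointing down it reaches from about 0.4 to 0.9 m from the base axis. Payload 5.6 kg.
Tool frame: the origin (TCP) lies between the finger pads; the fingertips stand 22 mm ahead of it and the grasp point (between the pads) lies 3 mm ahead of it; z points along the fingers, y is the line along which they close (so a half turn about z gives the same grasp; the last joint's range is limited). The gripper opens to 92 mm and grips with 3 to 60 N. Pads are 20 mm wide; open, the fingers measure 128 mm over their backs; the gripper's body (75 mm by 189 mm) begins 69 mm behind the grasp point.
Start: joints at [70.76, 26.786, -0.665, 91.828, 0.344, 61.387, -3.226], TCP at [0.188, -0.622, 0.237] pointing down, gripper open.
Joint ranges: [-144.91, 144.91], [-17.63, 115.5], [-89.93, 88.59], [15.96, 139.68], [-74.01, 254.01], [8.47, 105.57], [-167.45, 167.45]. Speed limits (degrees/s): [147.25, 147.25, 180, 180, 180, 180, 180].

## Interface

Orientations are given as [roll, pitch, yaw] about the fixed x, y, z axes, in that order (R = Rz(yaw) Ry(pitch) Rx(roll)).
In Python, from rig import * gives the robot as it stands.
- The arm moves only by the tool arm_command, never from a script. Its argument "series" is text: rows parted by semicolons, each of 4 numbers parted by spaces: the shift along the tool's x, y, z in units of 25 mm (1.0 is 25 mm), then the turn about the tool's z in rad. In form: x y z yaw; .... A call has 1 to 5 rows; each row is the pose to reach, as a shift and turn from the pose commanded when the call began, along the tool's axes at that moment; what a row does not reach only later rows make up. A row lasts 1/8 s, in which the tool goes at most 62.5 mm and 10.7 degrees, less where a joint would pass 70% of its speed; a pose out of reach is approached as far as the arm can. A call with a gripper value outside its range is refused whole. "jaw" is the opening in per cent of the stroke, from 0 (shut) to 100 (fully open), set as the call begins (left out, the last holds). The fingers move at their own pace and stop on an object; the grip force is fixed at half the most. Time passes only in rows, so rows that repeat a pose let the fingers close. It gives the time, the measured TCP pose, the force, the opening and the grip force at its end, in the units of the state.
- get_obs(): the state, without advancing time (a new reading comes with each control period).
- read_camera(name): name is "scene" or "side" or "wrist"; returns a dict with "image" (420x560x3 uint8, blue, green, red), "vfov" (degrees; the focal length in pixels is half the picture's height over the tangent of half this angle, whatever the lens; pixels are square), "cx", "cy" (the principal point, pixels), "rvec" (rotation vector, rad) and "tvec" (3), from world to camera coordinates, as OpenCV has them. Camera axes: x right, y down, z forward; pixel columns grow to the right and rows downward; lengths in m; the calibration is good to about 2 mm. The wrist camera is an equidistant fisheye: a pixel r from the principal point sees the ray r / f radians off the axis. A picture is of the moment at which its call begins. There is no depth.
- close_job(): hands the job in; it is judged then, once.
The state is a dict: "time": time; "q": joint angles; "qvel": joint speeds; "effort": joint torques, N m; "eef_pos": TCP position; "tcp_rot": TCP orientation; "contact_force": force on the tool from outside, world axes, zero at the start; "torque": the same for the moment, N m; "grip_width": finger opening in m; "gripper_force": force on a finger pad.
Only numpy, scipy, OpenCV 4.12 (cv2) and the standard library are available. Lean on these libraries where they do the work, as an engineer would, in place of code of your own. Each camera call takes 0.05 s, during which the arm holds its last target. There are 200 camera calls.

## Working session

There is one attempt and no reset: what is moved stays moved. The work goes in short steps, Python scripts to look and compute and a tool call to move; the robot and the scene stay as the last step left them, time stands still between calls to the robot, and variables do not carry over. Pictures are saved under pics/ and viewed, at most 11 in all, crops included, and the job is handed in when it is done.

Besides the shell and the picture viewer there is one more tool, called after "Emit:" as name(argument=value, ...), one argument or row to a line, values as JSON. arm_command: Moves the arm, as the interface text tells. Its arguments: {"type":"object","properties":{"series":{"type":"string"},"jaw":{"type":"number"}},"required":["series"]}

```bash
mkdir -p pics; ls; python3 - <<'E'
from rig import *
import cv2,numpy as np,pickle
d={n:read_camera(n) for n in("scene","side","wrist")}
pickle.dump(d,open('c0.pkl','wb'))
for n in d:
    cv2.imwrite(f'pics/{n}0.png',d[n]['image']); print(n,d[n]['vfov'],d[n]['cx'],d[n]['cy'],d[n]['rvec'],d[n]['tvec'])
print(get_obs())
E
```

```text
pics
scene 48.67838723379024 280.34835272242503 220.9629504539874 [ 2.12124308  0.83523155 -0.36784029] [-0.40070296 -0.19847393  1.30213542]
side 43.4542075663178 280.5589420697817 215.47760972278076 [ 0.76197076 -2.44905919  1.32162768] [0.46420085 0.25416392 0.88708357]
wrist 65.70646984690485 279.44117319402324 215.74169783034816 [-2.3573819   1.74857779  0.22096526] [-0.64943394 -0.02922354  0.39076078]
{'time': 0.15, 'q': array([70.75799724, 26.82568083, -0.66311302, 91.86693891,  0.34421982,
       61.38714015, -3.22453219]), 'qvel': array([ 0.06166284, -0.06601599,  0.03557126, -0.10598843,  0.05700857,
       -0.05252927, -0.03769272]), 'effort': array([ 8.49296557e-04, -5.20950937e+01, -1.21595379e-02, -2.43977237e+01,
       -5.65790723e-02,  1.52621639e-02,  1.25188526e-04]), 'eef_pos': array([ 0.18743966, -0.6219625 ,  0.2358582 ]), 'tcp_rot': array([-1.79922489e+02,  7.08609648e-03,  1.67744848e+01]), 'contact_force': array([-0.42179431, -0.65550399, -0.88252605]), 'torque': array([ 0.04881777, -0.01469738, -0.02397002]), 'gripper_force': 0.0, 'grip_width': 0.09161793129001024}
```

View pics/scene0.png

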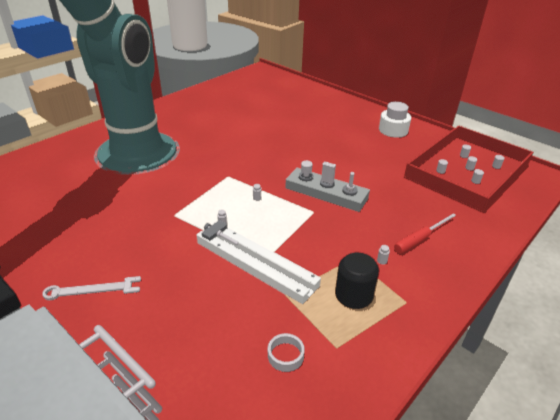

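View pics/side0.png

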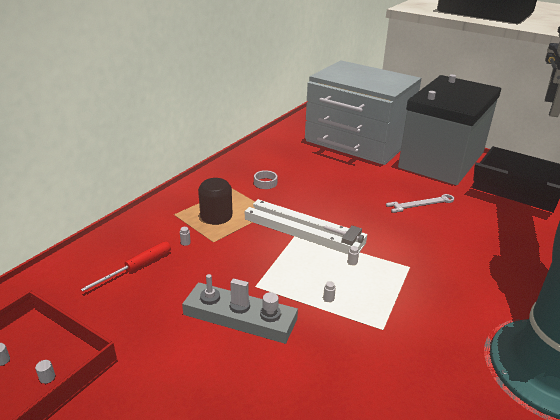

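The wing nut is in the middle pocket: scene (328,173), side (240,295). The rail runs from scene (215,228), at the dark stop block, to (310,285), and in the side view from (360,238) to (250,210). I'll enlarge both areas to measure them.

```bash
cat > h.py <<'E'
import cv2,numpy as np
def cam(c):
    R=cv2.Rodrigues(np.array(c['rvec'],float))[0];t=np.array(c['tvec'],float).ravel()
    return R,t,210/np.tan(np.radians(c['vfov']/2))
def ray(c,p,fish=False):
    R,t,f=cam(c);v=(np.array(p,float)-[c['cx'],c['cy']])/f
    if fish:
        r=np.hypot(*v);d=np.array([*(v/r*np.sin(r)),np.cos(r)])
    else: d=np.array([*v,1.])
    d=R.T@d;return -R.T@t,d/np.linalg.norm(d)
def onz(c,p,z,fish=False):
    o,d=ray(c,p,fish);return o+d*(z-o[2])/d[2]
def tri(ps):
    A=0;b=0
    for c,p,fi in ps:
        o,d=ray(c,p,fi);P=np.eye(3)-np.outer(d,d);A=A+P;b=b+P@o
    return np.linalg.solve(A,b)
def proj(c,X,fish=False):
    R,t,f=cam(c);x=R@np.array(X,float)+t
    if fish:
        r=np.hypot(x[0],x[1]);th=np.arctan2(r,x[2]);return np.array([c['cx'],c['cy']])+f*th*x[:2]/r
    return np.array([c['cx'],c['cy']])+f*x[:2]/x[2]
E
python3 - <<'E'
import pickle,cv2,numpy as np
from h import *
d=pickle.load(open('c0.pkl','rb'))
s=d['scene']['image'];e=d['side']['image']
a=cv2.resize(s[150:310,180:380],None,fx=4,fy=3.75,interpolation=cv2.INTER_CUBIC)
cv2.imwrite('pics/a.png',cv2.resize(s[150:300,180:380],None,fx=4,fy=4,interpolation=cv2.INTER_CUBIC))
cv2.imwrite('pics/b.png',cv2.resize(e[190:340,175:375],None,fx=4,fy=4,interpolation=cv2.INTER_CUBIC))
for n in('scene','side'): print(n,-cam(d[n])[0].T@cam(d[n])[1])
S=d['scene']
print('wing',tri([(S,(328,163),0),(d['side'],(239,283),0)]),'stop',onz(S,(213,229),.036),'railend',onz(S,(312,285),.024))
for n in ('lifter1',(256,198)),('l2',(222,226)),('l3',(384,262)),('filt',(356,300)):print(n,onz(S,n[1] if 0 else n[1],0) if 0 else onz(S,n[1],0))if not isinstance(n[0],tuple) else None
E
```

```text
scene [ 1.05001295 -0.57924408  0.67635828]
side [0.06598305 0.76335569 0.6927722 ]
wing [0.50307986 0.21357209 0.08282961] stop [ 0.44480105 -0.10711569  0.036     ] railend [ 0.69420321 -0.07749353  0.024     ]
('lifter1', (256, 198)) [0.39735885 0.07038756 0.        ]
('l2', (222, 226)) [ 0.41745273 -0.05948524  0.        ]
('l3', (384, 262)) [0.74929232 0.09612151 0.        ]
('filt', (356, 300)) [ 0.76724382 -0.03092374  0.        ]
```

View pics/a.png

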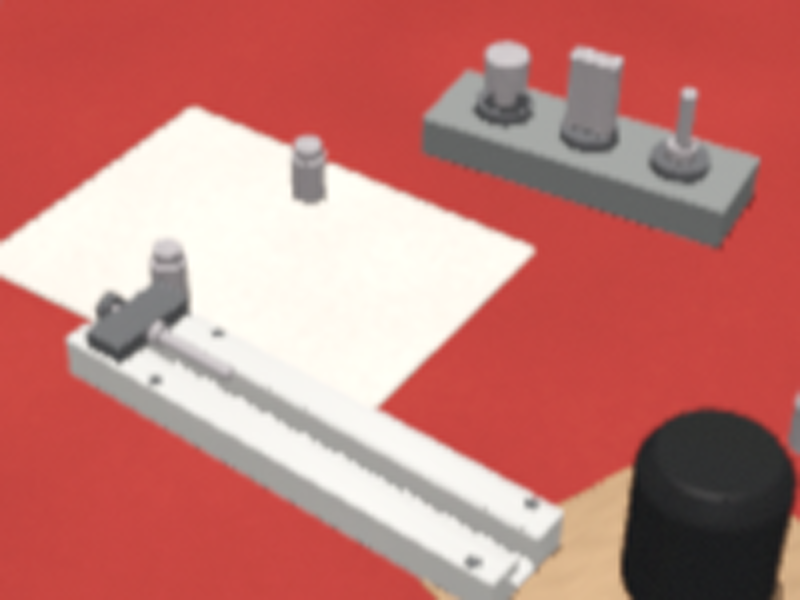

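View pics/b.png

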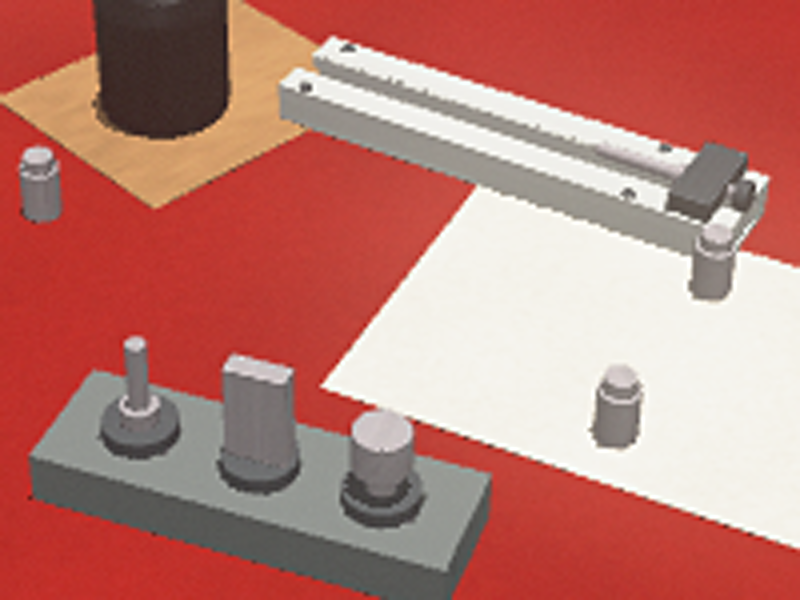

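View pics/wrist0.png

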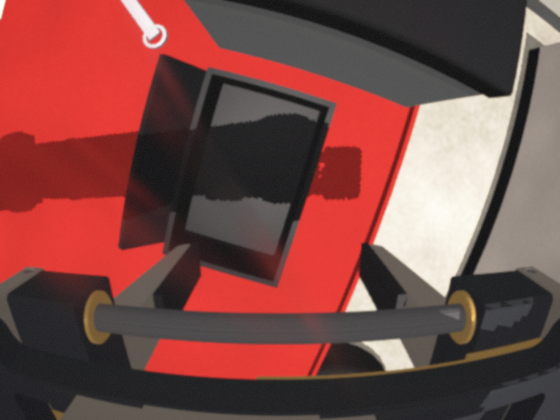

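The scene crop shows the wing nut in the middle pocket with its top at about (597,55), and the rail's top front edge running (70,340)→(497,585). The side crop shows the rack's top corners at (95,372), (32,458), (490,478) and (447,570). The wrist camera is looking at the bin, away from the work.

```bash
cat > m.py <<'E'
import pickle,cv2,numpy as np
from h import *
d=pickle.load(open('c0.pkl','rb'));S=d['scene'];E=d['side']
np.set_printoptions(precision=4,suppress=True)
A=lambda x,y:(180+(x+.5)/4-.5,150+(y+.5)/4-.5)
B=lambda x,y:(175+(x+.5)/4-.5,190+(y+.5)/4-.5)
for n,z,pa,pb in [('rack',.027,[(468,72),(424,122),(758,158),(722,210)],[(490,478),(447,570),(95,372),(32,458)][:0]+[(447,570),(490,478),(32,458),(95,372)]),
 ('rail',.024,[(70,340),(497,585),(562,515)],[(768,178),(335,38),(285,90)]),
 ('stop',.036,[(90,333),(120,352),(188,297)],[(745,150),(712,143),(672,197)])]:
    print(n);
    for p in pa: print(' S',p,onz(S,A(*p),z)[:2])
    for p in pb: print(' E',p,onz(E,B(*p),z)[:2])
print('screws S',[onz(S,A(*p),.024)[:2] for p in((218,332),(155,380),(531,503),(473,562))])
print('screws E',[onz(E,B(*p),.024)[:2] for p in((628,193),(665,149),(306,87),(348,47))])
print('wingtop',tri([(S,A(597,58),0),(E,B(261,369),0)]),onz(S,A(597,58),.093),onz(E,B(261,369),.093))
print('wing ax S',onz(S,A(572,54),.093)-onz(S,A(622,62),.093))
E
python3 m.py
```

```text
rack
 S (468, 72) [0.4055 0.2118]
 S (424, 122) [0.4235 0.1491]
 S (758, 158) [0.5956 0.2624]
 S (722, 210) [0.6103 0.203 ]
 E (447, 570) [0.4014 0.2184]
 E (490, 478) [0.4164 0.1604]
 E (32, 458) [0.5926 0.2691]
 E (95, 372) [0.6085 0.2083]
rail
 S (70, 340) [ 0.4232 -0.134 ]
 S (497, 585) [ 0.7007 -0.1092]
 S (562, 515) [ 0.6946 -0.0531]
 E (768, 178) [ 0.4187 -0.1275]
 E (335, 38) [ 0.6949 -0.1058]
 E (285, 90) [ 0.685  -0.0431]
stop
 S (90, 333) [ 0.4379 -0.1313]
 S (120, 352) [ 0.4608 -0.1304]
 S (188, 297) [ 0.4529 -0.0754]
 E (745, 150) [ 0.4343 -0.128 ]
 E (712, 143) [ 0.4522 -0.1234]
 E (672, 197) [ 0.4462 -0.066 ]
screws S [array([ 0.4752, -0.0749]), array([ 0.4797, -0.124 ]), array([ 0.6786, -0.0572]), array([ 0.6832, -0.106 ])]
screws E [array([ 0.4743, -0.0705]), array([ 0.4779, -0.119 ]), array([ 0.6771, -0.0527]), array([ 0.6827, -0.1022])]
wingtop [0.5057 0.2107 0.0822] [0.5155 0.1962 0.093 ] [0.498  0.2207 0.093 ]
wing ax S [-0.0266 -0.0137  0.    ]
```

```bash
cat >> h.py <<'E'
def go(o,P,yaw):
    """tool-axes shift (25mm units) and yaw (rad) to reach P, tool yaw"""
    from scipy.spatial.transform import Rotation as Ro
    R=Ro.from_euler('xyz',o['tcp_rot'],degrees=True).as_matrix()
    v=R.T@(np.array(P)-o['eef_pos'])/.025
    dy=(yaw-o['tcp_rot'][2]+180)%360-180
    return np.round(v,3),'yaw(deg,world)',round(dy,2),'tool rad',round(-np.radians(dy),4)
E
python3 - <<'E'
from m import *
from rig import *
print(S and [ (p,onz(E,p,0)[:2]) for p in((462,180),(402,150),(497,140),(310,138),(385,162),(474,195))])
print(go(get_obs(),(.42,-.33,.30),16.77))
E
```

```text
rack
 S (468, 72) [0.4055 0.2118]
 S (424, 122) [0.4235 0.1491]
 S (758, 158) [0.5956 0.2624]
 S (722, 210) [0.6103 0.203 ]
 E (447, 570) [0.4014 0.2184]
 E (490, 478) [0.4164 0.1604]
 E (32, 458) [0.5926 0.2691]
 E (95, 372) [0.6085 0.2083]
rail
 S (70, 340) [ 0.4232 -0.134 ]
 S (497, 585) [ 0.7007 -0.1092]
 S (562, 515) [ 0.6946 -0.0531]
 E (768, 178) [ 0.4187 -0.1275]
 E (335, 38) [ 0.6949 -0.1058]
 E (285, 90) [ 0.685  -0.0431]
stop
 S (90, 333) [ 0.4379 -0.1313]
 S (120, 352) [ 0.4608 -0.1304]
 S (188, 297) [ 0.4529 -0.0754]
 E (745, 150) [ 0.4343 -0.128 ]
 E (712, 143) [ 0.4522 -0.1234]
 E (672, 197) [ 0.4462 -0.066 ]
screws S [array([ 0.4752, -0.0749]), array([ 0.4797, -0.124 ]), array([ 0.6786, -0.0572]), array([ 0.6832, -0.106 ])]
screws E [array([ 0.4743, -0.0705]), array([ 0.4779, -0.119 ]), array([ 0.6771, -0.0527]), array([ 0.6827, -0.1022])]
wingtop [0.5057 0.2107 0.0822] [0.5155 0.1962 0.093 ] [0.498  0.2207 0.093 ]
wing ax S [-0.0266 -0.0137  0.    ]
[((462, 180), array([ 0.333 , -0.5355])), ((402, 150), array([ 0.5354, -0.6072])), ((497, 140), array([ 0.324 , -0.8484])), ((310, 138), array([ 0.7965, -0.5149])), ((385, 162), array([ 0.5444, -0.5072])), ((474, 195), array([ 0.283 , -0.4768]))]
(array([12.277, -8.5  , -2.556]), 'yaw(deg,world)', np.float64(-0.0), 'tool rad', np.float64(0.0001))
```

Emit:
arm_command(
  series="0.8 -1.9 -0.6 0; 1.8 -4 -1.2 0; 2.8 -6 -1.8 0; 3.8 -8 -1.8 0.17; 3.8 -8 -1.8 0.17",
)

```text
time: 0.78
eef_pos: [0.2217, -0.4001, 0.2819]
tcp_rot: [-180.0, -0.0, 7.3]
contact_force: [-0.1, -1.7, 0.2]
grip_width: 0.0916
gripper_force: 0.0
```

```bash
sed -i '/^for n,z/,$d' m.py; python3 - <<'E'
from m import *
from rig import *
o=get_obs();print(o['q'],o['eef_pos'],o['tcp_rot'],o['time']);print(go(o,(.45,-.2,.28),15))
E
```

```text
[ 61.2561   5.344   -4.71   114.436    0.4912  60.2499 -26.4058] [ 0.2217 -0.4001  0.2819] [-179.9849   -0.0056    7.2715] 0.775
(array([10.073, -6.784,  0.079]), 'yaw(deg,world)', np.float64(7.73), 'tool rad', np.float64(-0.1349))
```

Emit:
arm_command(
  series="2 -1.36 0 -0.18; 4 -2.72 0 -0.36; 6 -4.1 0 -0.54; 8 -5.4 0 -0.72; 10 -6.8 0 -0.9",
)

```text
time: 1.4
eef_pos: [0.4497, -0.2042, 0.2815]
tcp_rot: [180.0, -0.0, 58.9]
contact_force: [0.6, -0.5, 0.1]
grip_width: 0.0919
gripper_force: 0.0
```

```bash
python3 - <<'E'
from m import *
from rig import *
o=get_obs();print(o['q'],o['eef_pos'],o['tcp_rot'],o['time']);print(go(o,(.58,-.09,.26),15))
E
```

```text
[ 41.3366  10.6617 -23.3279 109.1152   4.8077  61.1252 -15.0539] [ 0.4497 -0.2042  0.2815] [179.9621  -0.0009  58.8999] 1.4
(array([6.602, 2.103, 0.863]), 'yaw(deg,world)', np.float64(-43.9), 'tool rad', np.float64(0.7662))
```

Emit:
arm_command(
  series="1.3 0.4 0 -0.18; 2.6 0.8 0 -0.36; 4 1.2 0 -0.54; 5.3 1.7 0 -0.72; 6.6 2.1 0 -0.9",
)

```text
time: 2.02
eef_pos: [0.5803, -0.0913, 0.281]
tcp_rot: [-180.0, -0.0, 110.5]
contact_force: [-0.0, 0.2, -0.6]
grip_width: 0.0922
gripper_force: 0.0
```

Emit:
arm_command(
  series="0 0 0 -0.18; 0 0 0 -0.36; 0 0 0 -0.54; 0 0 0 -0.72; 0 0 0 -0.9",
)

```text
time: 2.65
eef_pos: [0.5794, -0.0921, 0.281]
tcp_rot: [180.0, -0.0, 162.0]
contact_force: [0.1, 0.5, -0.1]
grip_width: 0.092
gripper_force: 0.0
```

Emit:
arm_command(
  series="0 0 0 -0.18; 0 0 0 -0.36; 0 0 0 -0.4; 0 0 0 -0.4",
)

```text
time: 3.15
eef_pos: [0.5791, -0.0914, 0.2812]
tcp_rot: [180.0, -0.0, -175.5]
contact_force: [-0.2, -0.2, 0.5]
grip_width: 0.0918
gripper_force: 0.0
```

```bash
python3 - <<'E'
from m import *
from rig import *
c=read_camera('wrist');o=get_obs();pickle.dump((c,o),open('w1.pkl','wb'));cv2.imwrite('pics/w1.png',c['image'])
print(o['q'],o['eef_pos'],o['tcp_rot'],o['time']);print(go(o,(.506,.209,.25),194.9))
R,t,f=cam(c);print(-R.T@t,R[2],proj(c,(.506,.21,.085),1))
E
```

```text
[ 42.4791  26.5572 -49.1865  95.9443  21.468   67.4738  82.397 ] [ 0.5791 -0.0911  0.2813] [ 179.9804   -0.0135 -175.5022] 3.2
(array([ 1.971, 12.198,  1.256]), 'yaw(deg,world)', np.float64(10.4), 'tool rad', np.float64(-0.1816))
[ 0.5108 -0.0972  0.43  ] [ 0.2437  0.0204 -0.9696] [516.3142 165.1776]
```

View pics/w1.png

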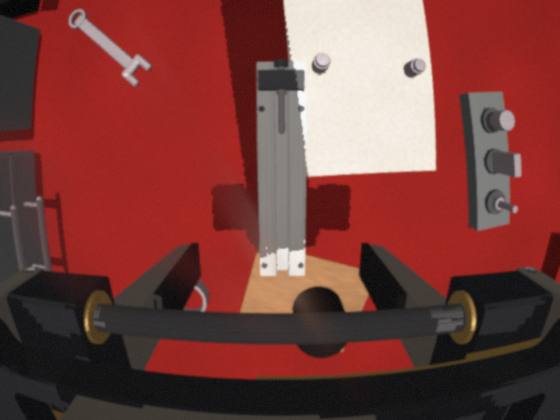

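The wrist view has the rail upright at columns 258–306, with its bolt holes near (262,107), (302,107), (265,266) and (301,266). The slot centre is near column 282. The wing top's predicted position (516,165) matches the wing seen at (512,163).

```bash
python3 - <<'E'
from m import *
c,o=pickle.load(open('w1.pkl','rb'));g=cv2.cvtColor(c['image'],6).astype(float)
P=[]
for x,y in((262,107),(302,107),(265,266),(301,266)):
    w=g[y-5:y+6,x-5:x+6];m=np.clip(np.median(w)-25-w,0,None);Y,X=np.mgrid[y-5:y+6,x-5:x+6]
    p=((m*X).sum()/m.sum(),(m*Y).sum()/m.sum());q=onz(c,p,.024,1)[:2];P.append(q);print(np.round(p,1),q)
P=np.array(P);v=P[2:].mean(0)-P[:2].mean(0);print('ctr',P.mean(0),np.degrees(np.arctan2(v[1],v[0])),np.linalg.norm(v))
# rail outer edges / block at rows
for y in(90,140,180,220):
    r=g[y,240:325].astype(int);dg=np.abs(np.diff(r));k=np.where(dg>14)[0];print(y,[(240+i,int(r[i+1]-r[i])) for i in k])
for col in (265,297):
    r=g[60:100,col].astype(int);print(col,r)
E
```

```text
[260.9 108.4] [ 0.4787 -0.1222]
[299.2 108.1] [ 0.4746 -0.0753]
[263.9 265.1] [ 0.6831 -0.1041]
[301.6 265.2] [ 0.6792 -0.0533]
ctr [ 0.5789 -0.0887] 5.59518526408704 0.2054548734208143
90 [(np.int64(255), 28), (np.int64(256), 22), (np.int64(296), 26), (np.int64(297), 34), (np.int64(301), -17), (np.int64(302), 20), (np.int64(303), 55), (np.int64(304), 32)]
140 [(np.int64(255), 26), (np.int64(256), 32), (np.int64(257), 21), (np.int64(302), 20), (np.int64(303), 32), (np.int64(304), 32)]
180 [(np.int64(245), -17), (np.int64(256), 32), (np.int64(257), 33), (np.int64(258), 15), (np.int64(304), -17), (np.int64(305), -31), (np.int64(306), -21)]
220 [(np.int64(257), 17), (np.int64(258), 25), (np.int64(304), -23), (np.int64(305), -33)]
265 [ 49  86 121 134 136 135 137 135 130 112  78  54  49  51  52  51  51  51
  51  52  52  52  52  52  50  51  54  52  45  50  83 118 134 135 135 135
 136 135 135 136]
297 [240 244 246 248 248 248 247 247 240 211 150 117 109 107 103 104 101 101
 105 107 100  87  79  80  77  81  80  78  63  66 115 168 188 192 191 189
 180 159 147 146]
```

Emit:
arm_command(
  series="0.4 2.4 0 0; 0.8 4.8 0 0; 1.2 7.2 0 -0.06; 1.6 9.6 0 -0.12; 2 11.9 0 -0.18",
)

```text
time: 3.82
eef_pos: [0.5045, 0.2036, 0.2819]
tcp_rot: [-180.0, 0.1, -165.0]
contact_force: [1.1, 0.6, -0.3]
grip_width: 0.0919
gripper_force: 0.0
```

Emit:
arm_command(
  series="0 0.3 1 0; 0 0.3 2.5 0; 0 0.3 4 0; 0 0.3 4 0",
)

```text
time: 4.32
eef_pos: [0.5016, 0.2083, 0.1795]
tcp_rot: [-180.0, -0.3, -165.1]
contact_force: [0.2, 0.3, 0.5]
grip_width: 0.0919
gripper_force: 0.0
```

```bash
python3 - <<'E'
from m import *
from rig import *
c=read_camera('wrist');o=get_obs();pickle.dump((c,o),open('w2.pkl','wb'));cv2.imwrite('pics/w2.png',c['image'])
print(o['q'],o['eef_pos'],o['tcp_rot'],o['time']);print(go(o,(.506,.209,.067),194.9))
print(proj(c,(.506,.21,.085),1),proj(c,(.506,.21,.035),1))
E
```

```text
[ 13.4607  30.5886 -51.269  107.0791  28.4835  56.209   54.5436] [0.5027 0.2092 0.1814] [ 179.99     -0.0918 -165.0637] 4.375
(array([-0.132, -0.041,  4.575]), 'yaw(deg,world)', np.float64(-0.04), 'tool rad', np.float64(0.0006))
[280.4095 231.0742] [280.2529 215.7205]
```

View pics/w2.png

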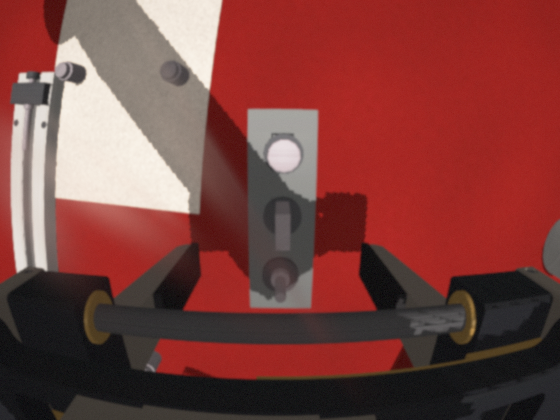

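The wing is at (283,229) and its collar at (282,214), within about 1.5 mm of prediction and square to the tool. Descending.

Emit:
arm_command(
  series="-0.12 0.02 1.2 0; -0.12 0.02 2.4 0; -0.12 0.02 3.5 0; -0.12 0.02 4.2 0; -0.12 0.02 4.55 0",
)

```text
time: 5.0
eef_pos: [0.5065, 0.2106, 0.0682]
tcp_rot: [180.0, 0.1, -165.1]
contact_force: [-0.2, 0.8, -0.4]
grip_width: 0.0921
gripper_force: 0.0
```

Emit:
arm_command(
  series="0 0 0 0; 0 0 0 0; 0 0 0 0; 0 0 0 0; 0 0 0 0",
  jaw=0,
)

```text
time: 5.62
eef_pos: [0.5059, 0.2103, 0.068]
tcp_rot: [-180.0, 0.0, -165.0]
contact_force: [-0.4, -0.6, 0.4]
grip_width: 0.0441
gripper_force: 0.0
```

Emit:
arm_command(
  series="0 0 0 0; 0 0 0 0; 0 0 0 0; 0 0 0 0; 0 0 0 0",
)

```text
time: 6.25
eef_pos: [0.5057, 0.2105, 0.0678]
tcp_rot: [180.0, 0.0, -165.0]
contact_force: [-0.0, 1.2, -0.4]
grip_width: 0.0117
gripper_force: 30.0
```

Emit:
arm_command(
  series="0 0 -0.4 0; 0 0 -1 0; 0 0 -2 0; 0 0 -3.2 0; 0 0 -3.2 0",
)

```text
time: 6.88
eef_pos: [0.5072, 0.2111, 0.1505]
tcp_rot: [180.0, 0.3, -165.1]
contact_force: [-0.7, 0.0, -1.9]
grip_width: 0.0119
gripper_force: 30.0
```

```bash
python3 - <<'E'
from m import *
from rig import *
c=read_camera('wrist');o=get_obs();pickle.dump((c,o),open('w3.pkl','wb'));cv2.imwrite('pics/w3.png',cv2.resize(c['image'][150:330,170:390],None,fx=3,fy=3))
print(o['q'],o['eef_pos'],o['tcp_rot'],o['time'],o['grip_width'],o['contact_force'])
for x in(-.015,0,.015): 
  th=np.radians(o['tcp_rot'][2]);p=o['eef_pos']+[x*np.cos(th),x*np.sin(th),.0172];print(x,proj(c,p,1))
# drop point: rail x=-0.045
r=np.radians(185.1);print(go(o,np.array([.5788,-.0885,.147])-.045*np.array([np.cos(r),np.sin(r),0]),185.1))
E
```

```text
[ 11.6752  33.1288 -49.2219 108.1434  31.2791  53.0421  52.4424] [0.5064 0.2103 0.1489] [-179.9736    0.133  -165.0667] 6.925 0.011888508547570512 [-0.404  -0.0091 -1.8112]
-0.015 [278.6611 315.8509]
0 [278.6825 288.1789]
0.015 [278.7099 257.8578]
(array([ -1.492, -12.6  ,   0.085]), 'yaw(deg,world)', np.float64(-9.83), 'tool rad', np.float64(0.1716))
```

View pics/w3.png

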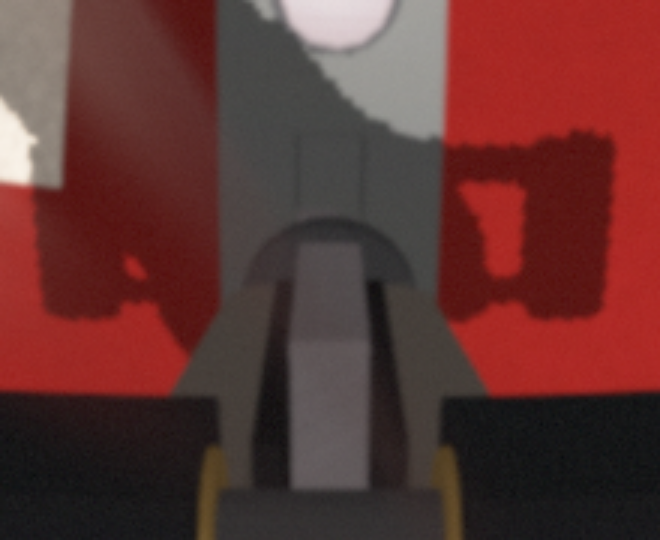

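The wing is held upright and square. Its front top edge is at crop (330,342), which is row 264 against a predicted 258, so it may sit about 3 mm off along the wing. I'll check this against the fingertip edges.

```bash
python3 - <<'E'
from m import *
from scipy.spatial.transform import Rotation as Ro
c,o=pickle.load(open('w3.pkl','rb'))
R=Ro.from_euler('xyz',o['tcp_rot'],degrees=True).as_matrix()
pr=lambda *p:(lambda q:((q[0]-170)*3,(q[1]-150)*3))(proj(c,o['eef_pos']+R@np.array(p),1))
for p in((.01,-.006,.022),(.01,.006,.022),(.015,0,-.0172),(.015,-.006,-.0172),(.015,.006,-.0172),(.015,-.006,.0328),(.015,.006,.0328),(.018,0,.0328),(.018,0,.0408)):print(p,np.round(pr(*p)))
E
```

```text
(0.01, -0.006, 0.022) [294. 270.]
(0.01, 0.006, 0.022) [359. 270.]
(0.015, 0, -0.0172) [326. 323.]
(0.015, -0.006, -0.0172) [285. 323.]
(0.015, 0.006, -0.0172) [367. 323.]
(0.015, -0.006, 0.0328) [296. 228.]
(0.015, 0.006, 0.0328) [357. 228.]
(0.018, 0, 0.0328) [326. 213.]
(0.018, 0, 0.0408) [326. 203.]
```

Emit:
arm_command(
  series="-0.2 -1.6 0 0; -0.5 -4 0 0; -0.8 -6.4 0 0; -1.1 -8.6 0 0.08; -1.2 -10 0 0.17",
)

```text
time: 7.55
eef_pos: [0.5993, -0.0268, 0.1464]
tcp_rot: [-180.0, -0.1, -175.2]
contact_force: [-1.3, 0.0, -1.5]
grip_width: 0.0119
gripper_force: 30.0
```

```bash
python3 - <<'E'
from m import *
from rig import *
o=get_obs();print(o['eef_pos'],o['tcp_rot'],o['time'],o['grip_width'])
r=np.radians(185.1);print(go(o,np.array([.5788,-.0885,.110])-.045*np.array([np.cos(r),np.sin(r),0]),185.1))
E
```

```text
[ 0.5993 -0.0268  0.1464] [-179.9888   -0.1207 -175.1936] 7.55 0.011874091954965969
(array([-0.779, -2.382,  1.454]), 'yaw(deg,world)', np.float64(0.29), 'tool rad', np.float64(-0.0051))
```

Emit:
arm_command(
  series="-0.4 -1.2 0 0; -0.78 -2.38 0.4 -0.005; -0.78 -2.38 0.9 -0.005; -0.78 -2.38 1.45 -0.005; -0.78 -2.38 1.45 -0.005",
)

```text
time: 8.18
eef_pos: [0.6227, -0.0789, 0.11]
tcp_rot: [179.9, -0.2, -174.4]
contact_force: [-0.0, -0.2, -1.8]
grip_width: 0.012
gripper_force: 30.0
```

```bash
python3 - <<'E'
from m import *
from rig import *
from scipy.spatial.transform import Rotation as Ro
c=read_camera('wrist');o=get_obs();im=c['image'];pickle.dump((c,o),open('w4.pkl','wb'));cv2.imwrite('pics/w4.png',cv2.resize(im[100:300,170:390],None,fx=3,fy=3))
print(o['eef_pos'],o['tcp_rot'],o['time'],o['contact_force'])
r=np.radians(185.1);u=np.array([np.cos(r),np.sin(r),0]);v=np.array([-u[1],u[0],0])
C=np.array([.5788,-.0885,.024])
pr=lambda p:np.round([(a-b)*3 for a,b in zip(proj(c,p,1),(170,100))],1)
for x in(0,.03,.06):print('slot',x,pr(C+x*u-.008*v),pr(C+x*u),pr(C+x*u+.008*v))
R=Ro.from_euler('xyz',o['tcp_rot'],degrees=True).as_matrix()
for p in((.015,0,-.0172),(.015,0,.0328),(.0145,0,.0593)):print(p,pr(o['eef_pos']+R@np.array(p)))
e=o['eef_pos']-C;print('in rail',e@u,e@v)
E
```

```text
[ 0.6234 -0.0791  0.111 ] [ 179.9439   -0.0838 -174.3574] 8.225 [ 0.45    0.4125 -2.0669]
slot 0 [340.4 206.4] [307.2 206.1] [274.1 205.9]
slot 0.03 [341.9  82.3] [308.3  81.9] [274.8  81.8]
slot 0.06 [343.4 -41. ] [309.7 -41.4] [276.  -41.4]
(0.015, 0, -0.0172) [328.5 489.8]
(0.015, 0, 0.0328) [328.2 390.9]
(0.0145, 0, 0.0593) [328.1 358.5]
in rail -0.04529105568391847 -0.0054112721014867105
```

View pics/w4.png

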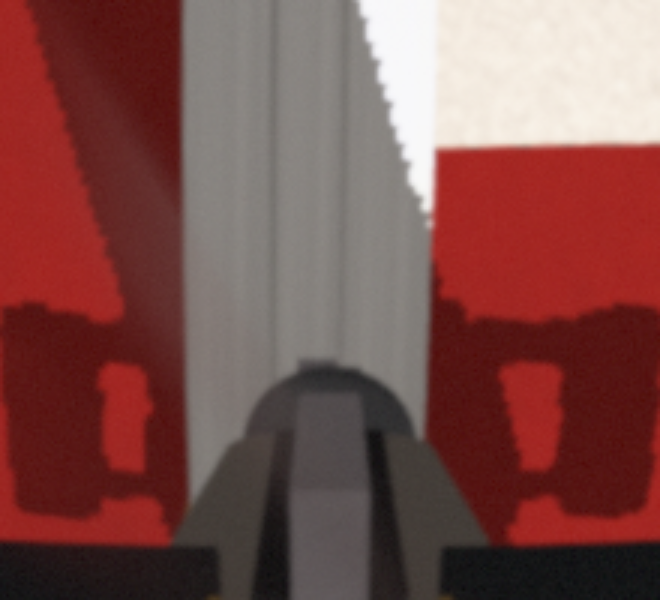

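Slot edges are at crop columns 273 and 343, which matches the predicted rail. The wing top front edge (row 490) and head front (row 360) also match prediction, so the nut is centred on the TCP. It only needs a 5.4 mm sideways correction.

Emit:
arm_command(
  series="0 -0.11 0 0.009; 0 -0.21 0 0.009; 0 -0.21 0 0.009; 0 -0.21 0 0.009",
)

```text
time: 8.72
eef_pos: [0.6247, -0.0862, 0.1118]
tcp_rot: [-180.0, 0.0, -175.0]
contact_force: [0.3, 0.5, -1.3]
grip_width: 0.0119
gripper_force: 30.0
```

```bash
cat > st.py <<'E'
from m import *
from rig import *
r=np.radians(185.1);u=np.array([np.cos(r),np.sin(r),0]);v=np.array([-u[1],u[0],0]);C=np.array([.5788,-.0885,.024])
def st():
    o=get_obs();e=o['eef_pos']-C;f=o['contact_force']
    print('t',o['time'],'rail x,y',np.round([e@u*1e3,e@v*1e3],2),'z',o['eef_pos'][2].round(4),'rot',o['tcp_rot'],'F rail',np.round([f@u,f@v,f[2]],2),'T',o['torque'],'w',o['grip_width'].round(4));return o
E
python3 -c "
from st import *
print(st()['q'])"
```

```text
Traceback (most recent call last):
  File "st.py", line 6, in st
    print('t',o['time'],'rail x,y',np.round([e@u*1e3,e@v*1e3],2),'z',o['eef_pos'][2].round(4),'rot',o['tcp_rot'],'F rail',np.round([f@u,f@v,f[2]],2),'T',o['torque'],'w',o['grip_width'].round(4));return o
                                                                                                                                                                         ^^^^^^^^^^^^^^^^^^^^^
AttributeError: 'float' object has no attribute 'round'
```

```bash
sed -i "s/o\['grip_width'\].round(4)/round(o['grip_width'],4)/; s/o\['eef_pos'\]\[2\].round(4)/round(float(o['eef_pos'][2]),4)/" st.py
python3 -c "
from st import *
print(st()['q'])
read_camera('side');st();read_camera('side');st()"
```

```text
t 8.725 rail x,y [-45.95   1.82] z 0.1118 rot [-179.9932    0.0171 -175.0166] F rail [-0.3  -0.49 -1.32] T [ 0.0828 -0.1402 -0.0152] w 0.0119
[ 34.4445  41.1517 -42.2002  97.8052  33.0476  54.1662  74.2623]
t 8.775 rail x,y [-45.9    1.76] z 0.1117 rot [-179.9992    0.0087 -175.0161] F rail [-1.56  0.45 -1.38] T [ 0.1037 -0.1357  0.0031] w 0.0121
t 8.825 rail x,y [-45.89   1.72] z 0.1117 rot [-179.9999    0.0046 -175.0086] F rail [-1.29 -0.69 -2.23] T [ 0.0525 -0.124  -0.0399] w 0.0117
```

Emit:
arm_command(
  series="0 0.07 0.3 0; 0 0.07 0.6 0; 0 0.07 0.8 0; 0 0.07 0.8 0; 0 0.07 0.8 0",
)

```text
time: 9.45
eef_pos: [0.6246, -0.0844, 0.0916]
tcp_rot: [180.0, 0.0, -175.0]
contact_force: [0.1, -0.3, -0.6]
grip_width: 0.0118
gripper_force: 30.0
```

```bash
python3 - <<'E'
from st import *
c=read_camera('wrist');im=c['image'];o=st();cv2.imwrite('pics/w5.png',cv2.resize(im[100:300,170:390],None,fx=3,fy=3))
g=cv2.cvtColor(im,6).astype(int)
for y in(110,130,150,170,190): 
    r=g[y,220:330];k=np.abs(r[2:]-r[:-2]);print(y,[(221+i,int(r[i+2]-r[i])) for i in range(len(k)) if k[i]>11])
E
```

```text
t 9.5 rail x,y [-46.08  -0.03] z 0.0917 rot [-179.9993    0.0196 -175.0071] F rail [-0.2  -0.04 -1.8 ] T [ 0.006  -0.1153 -0.0222] w 0.0118
110 [(232, 32), (233, 54), (234, 53), (235, 27), (292, 45), (293, 99), (294, 78), (295, 25)]
130 [(232, 36), (233, 61), (234, 50), (235, 25), (265, -14), (294, 13), (297, 16), (298, 28), (299, 44), (300, 65), (301, 51), (302, 18)]
150 [(232, 22), (233, 49), (234, 57), (235, 36), (265, -12), (268, 13), (303, 16), (304, 49), (305, 74), (306, 52), (307, 22), (323, -15), (324, -75), (325, -131), (326, -89), (327, -28)]
170 [(232, 15), (233, 38), (234, 45), (235, 36), (236, 20), (313, 34), (314, 79), (315, 76), (316, 30), (323, -40), (324, -98), (325, -115), (326, -67), (327, -18)]
190 [(233, 19), (234, 36), (235, 37), (236, 21), (319, 26), (320, 70), (321, 77), (322, 20), (323, -61), (324, -108), (325, -86), (326, -37)]
```

View pics/w5.png

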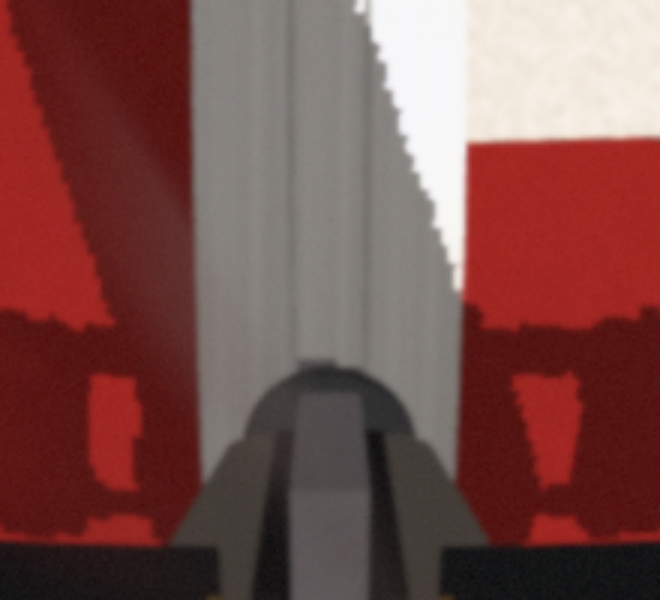

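The wing and collar centre (crop column 330) lines up with the rail centre (328.5), so I can insert.

Emit:
arm_command(
  series="0 0 0.12 0; 0 0 0.25 0; 0 0 0.36 0; 0 0 0.44 0; 0 0 0.5 0",
)

```text
time: 10.12
eef_pos: [0.6245, -0.0844, 0.0789]
tcp_rot: [180.0, -0.0, -175.0]
contact_force: [-0.6, -0.5, -1.2]
grip_width: 0.0116
gripper_force: 30.0
```

```bash
python3 -c "
from st import *
st()"
```

```text
t 10.125 rail x,y [-45.85  -0.03] z 0.0789 rot [ 179.9986   -0.0089 -175.0064] F rail [ 0.65  0.46 -1.18] T [ 0.07   -0.1305 -0.0027] w 0.0116
```

Emit:
arm_command(
  series="0 0 0.1 0; 0 0 0.2 0; 0 0 0.3 0; 0 0 0.4 0; 0 0 0.47 0",
)

```text
time: 10.75
eef_pos: [0.6245, -0.0844, 0.0671]
tcp_rot: [180.0, -0.0, -175.0]
contact_force: [-0.2, 1.2, -2.1]
grip_width: 0.0118
gripper_force: 30.0
```

Emit:
arm_command(
  series="0 0 0.03 0; 0 0 0.05 0; 0 0 0.07 0; 0 0 0.07 0",
)

```text
time: 11.25
eef_pos: [0.6245, -0.0844, 0.0656]
tcp_rot: [-180.0, -0.0, -175.0]
contact_force: [0.1, 0.2, -0.8]
grip_width: 0.0116
gripper_force: 30.0
```

```bash
python3 -c "
from st import *
st()"
```

```text
t 11.25 rail x,y [-45.87   0.01] z 0.0656 rot [-179.9952   -0.0014 -175.007 ] F rail [-0.13 -0.15 -0.85] T [ 0.0647 -0.1616  0.027 ] w 0.0116
```

Emit:
arm_command(
  series="0 0 0.015 0; 0 0 0.03 0; 0 0 0.03 0",
)

```text
time: 11.62
eef_pos: [0.6245, -0.0844, 0.0648]
tcp_rot: [-180.0, -0.0, -175.0]
contact_force: [-0.2, -0.8, -1.4]
grip_width: 0.012
gripper_force: 30.0
```

Emit:
arm_command(
  series="0 0 0.01 0; 0 0 0.02 0; 0 0 0.02 0",
)

```text
time: 12.0
eef_pos: [0.6246, -0.0844, 0.0648]
tcp_rot: [-180.0, 0.0, -175.0]
contact_force: [-2.9, 0.2, 4.6]
grip_width: 0.0121
gripper_force: 30.0
```

```bash
python3 - <<'E'
from st import *
for n,p in(('S',(234,374)),('E',(601,149))):
    c,q=(S,A(*p)) if n=='S' else (E,B(*p)); e=onz(c,q,.0285)-C;print(n,e@u*1e3,e@v*1e3)
c,o=pickle.load(open('w1.pkl','rb'));im=c['image']
g=cv2.cvtColor(im,6).astype(int);print(g[85:150:2,278:287])
for y in(125,131,135):e=onz(c,(282,y),.0285,1)-C;print(y,e@u*1e3,e@v*1e3)
st()
E
```

```text
S 69.43316541607962 0.9766213107760269
E 74.8539472982379 -2.859491522434124
[[ 50  49  48  49  50  51  50  50  50]
 [ 49  51  49  50  49  51  49  52  48]
 [ 61  67  71  72  69  68  63  59  57]
 [ 86  89  93  97  94  89  86  86  91]
 [ 85  90  92  94  89  87  86  89 100]
 [ 99  89  94  93  91  92 100 115 121]
 [104  93  95  95  93  92 106 123 128]
 [107  93  94  97  92  94 106 122 127]
 [105  93  93  96  93  92 108 122 127]
 [107  93  95  96  93  93 106 124 127]
 [104  94  92  95  94  94 105 123 128]
 [106  92  93  93  92  93 106 125 127]
 [106  94  93  95  93  93 105 124 127]
 [105  94  95  94  93  92 108 122 128]
 [104  93  93  95  92  93 106 124 127]
 [104  92  94  97  92  91 108 123 128]
 [106  92  93  97  93  92 105 124 127]
 [104  93  91  95  91  91 107 120 128]
 [103  92  93  95  92  93 104 121 127]
 [108  94  95  95  92  91  98 114 126]
 [112  93  95  93  91  89  99 113 124]
 [109  93  94  95  93  90  98 114 125]
 [109  96  91  95  93  91  97 113 125]
 [112  95  89  92  89  93 104 121 126]
 [126 115 106 102 102 112 125 130 130]
 [135 133 130 132 131 132 136 132 131]
 [135 133 133 132 133 134 136 134 130]
 [135 133 133 133 133 132 133 135 130]
 [134 134 133 133 133 133 134 135 129]
 [135 134 134 132 131 132 134 133 132]
 [135 134 133 133 130 133 134 134 130]
 [134 135 133 132 131 134 134 132 130]
 [134 133 131 132 132 133 134 134 129]]
125 81.33686023057963 -1.0263828202277965
131 73.92441452308289 -0.9608804688626127
135 68.98514957152321 -0.9176287966401118
t 12.0 rail x,y [-45.94  -0.02] z 0.0648 rot [-179.9832    0.0043 -175.0076] F rail [ 2.83 -0.49  4.65] T [0.0178 0.4381 0.0626] w 0.0121
```

Emit:
arm_command(
  series="0.15 0 -0.01 0; 0.4 0 -0.01 0; 0.7 0 -0.01 0; 1 0 -0.01 0; 1.3 0 -0.01 0",
)

```text
time: 12.62
eef_pos: [0.5919, -0.0873, 0.0648]
tcp_rot: [-180.0, 0.0, -175.0]
contact_force: [2.5, 1.4, 1.8]
grip_width: 0.0114
gripper_force: 30.0
```

The screw tip is estimated at rail x ≈ 72 mm, so contact should come at nut x ≈ 54 ± 3 mm. I'll slide quickly to about 47, then slowly.

Emit:
arm_command(
  series="0.3 0 0 0; 0.6 0 0 0; 0.9 0 0 0; 1.2 0 0 0; 1.5 0 0 0",
)

```text
time: 13.25
eef_pos: [0.5546, -0.0905, 0.0647]
tcp_rot: [-180.0, 0.0, -175.0]
contact_force: [2.9, 0.5, 3.2]
grip_width: 0.0117
gripper_force: 30.0
```

Emit:
arm_command(
  series="0.2 0 0 0; 0.4 0 0 0; 0.6 0 0 0; 0.7 0 0 0; 0.7 0 0 0",
)

```text
time: 13.88
eef_pos: [0.5372, -0.0921, 0.0647]
tcp_rot: [-180.0, -0.0, -175.0]
contact_force: [2.8, 0.8, 5.8]
grip_width: 0.0119
gripper_force: 30.0
```

```bash
python3 -c "
from st import *
print(st()['q'])"
```

```text
t 13.875 rail x,y [41.72 -0.12] z 0.0647 rot [-179.9883   -0.0037 -175.0116] F rail [-2.82 -0.55  5.81] T [ 0.1456 -0.8493  0.0734] w 0.0119
[ 37.8218  38.3484 -40.9747 111.12    35.8775  43.9899  71.0581]
```

Emit:
arm_command(
  series="0.04 0 0 0; 0.08 0 0 0; 0.12 0 0 0; 0.16 0 0 0; 0.16 0 0 0",
)

```text
time: 14.5
eef_pos: [0.5336, -0.0923, 0.0647]
tcp_rot: [-180.0, 0.0, -175.0]
contact_force: [4.4, 1.4, 5.5]
grip_width: 0.0115
gripper_force: 30.0
```

Emit:
arm_command(
  series="0.02 0 0 0; 0.04 0 0 0; 0.06 0 0 0; 0.08 0 0 0; 0.08 0 0 0",
)

```text
time: 15.12
eef_pos: [0.5317, -0.0925, 0.0647]
tcp_rot: [-180.0, 0.0, -175.0]
contact_force: [4.8, 0.2, 5.5]
grip_width: 0.0118
gripper_force: 30.0
```

Emit:
arm_command(
  series="0.01 0 -0.01 0; 0.02 0 -0.01 0; 0.03 0 -0.01 0; 0.04 0 -0.01 0; 0.04 0 -0.01 0",
)

```text
time: 15.75
eef_pos: [0.5302, -0.0927, 0.0648]
tcp_rot: [-180.0, -0.0, -175.0]
contact_force: [3.5, 0.5, 3.7]
grip_width: 0.012
gripper_force: 30.0
```

```bash
python3 -c "
from st import *
st()"
```

```text
t 15.75 rail x,y [48.76 -0.18] z 0.0648 rot [-179.9991   -0.0165 -175.0086] F rail [-3.53 -0.17  3.69] T [ 0.1245 -1.096  -0.0323] w 0.012
```

Emit:
arm_command(
  series="0.01 0 0 0; 0.02 0 0 0; 0.03 0 0 0; 0.04 0 0 0",
)

```text
time: 16.25
eef_pos: [0.5292, -0.0928, 0.0648]
tcp_rot: [-180.0, -0.0, -175.0]
contact_force: [4.1, -0.4, 3.7]
grip_width: 0.0121
gripper_force: 30.0
```

Emit:
arm_command(
  series="0.01 0 0 0; 0.02 0 0 0; 0.03 0 0 0; 0.04 0 0 0",
)

```text
time: 16.75
eef_pos: [0.5282, -0.0929, 0.0648]
tcp_rot: [-180.0, -0.0, -175.0]
contact_force: [3.5, 0.2, 3.5]
grip_width: 0.0119
gripper_force: 30.0
```

Emit:
arm_command(
  series="0.01 0 0 0; 0.02 0 0 0; 0.03 0 0 0; 0.04 0 0 0",
)

```text
time: 17.25
eef_pos: [0.5273, -0.0929, 0.0648]
tcp_rot: [-180.0, -0.0, -175.0]
contact_force: [2.8, -1.0, 3.2]
grip_width: 0.0118
gripper_force: 30.0
```

Emit:
arm_command(
  series="0.01 0 0 0; 0.02 0 0 0; 0.03 0 0 0; 0.04 0 0 0",
)

```text
time: 17.75
eef_pos: [0.5263, -0.093, 0.0648]
tcp_rot: [-180.0, -0.0, -175.0]
contact_force: [2.1, 0.0, 3.1]
grip_width: 0.0122
gripper_force: 30.0
```

Emit:
arm_command(
  series="0.01 0 0 0; 0.02 0 0 0; 0.03 0 0 0; 0.04 0 0 0",
)

```text
time: 18.25
eef_pos: [0.5254, -0.0931, 0.0648]
tcp_rot: [180.0, 0.0, -175.0]
contact_force: [3.8, 0.9, 1.5]
grip_width: 0.0119
gripper_force: 30.0
```

Emit:
arm_command(
  series="0.01 0 0 0; 0.02 0 0 0; 0.03 0 0 0; 0.03 0 0 0",
)

```text
time: 18.75
eef_pos: [0.5251, -0.0931, 0.0648]
tcp_rot: [180.0, 0.1, -175.0]
contact_force: [5.0, 0.2, -2.2]
grip_width: 0.0118
gripper_force: 30.0
```

```bash
python3 -c "
from st import *
st();read_camera('side');st()"
```

```text
t 18.75 rail x,y [53.92 -0.2 ] z 0.0648 rot [ 179.9882    0.0576 -175.0066] F rail [-5.04  0.21 -2.17] T [ 0.1264 -1.4553 -0.0608] w 0.0118
t 18.8 rail x,y [53.93 -0.17] z 0.0648 rot [ 179.9895    0.0562 -175.0106] F rail [-5.5   0.26 -0.94] T [ 0.1485 -1.3991  0.0157] w 0.0117
```

Emit:
arm_command(
  series="0.01 0 0.005 0; 0.02 0 0.01 0; 0.02 0 0.01 0; 0.02 0 0.01 0",
)

```text
time: 19.3
eef_pos: [0.525, -0.0931, 0.0648]
tcp_rot: [180.0, 0.1, -175.0]
contact_force: [6.7, -0.5, -1.6]
grip_width: 0.0118
gripper_force: 30.0
```

```bash
python3 -c "
from st import *
st();read_camera('side');st()"
```

```text
t 19.3 rail x,y [53.97 -0.21] z 0.0648 rot [ 179.9935    0.1097 -174.9985] F rail [-6.58  1.13 -1.59] T [ 0.1166 -1.585   0.0387] w 0.0118
t 19.35 rail x,y [53.95 -0.2 ] z 0.0648 rot [ 179.9943    0.1123 -175.    ] F rail [-5.97 -0.32 -0.14] T [ 0.138  -1.5687 -0.0201] w 0.0116
```

Emit:
arm_command(
  series="0 0 0 0.05; 0 0 0 0.1; 0 0 0 0.15; 0 0 0 0.2; 0 0 0 0.25",
)

```text
time: 19.98
eef_pos: [0.5251, -0.0945, 0.0648]
tcp_rot: [-179.9, 0.1, 170.5]
contact_force: [5.1, -2.9, -1.8]
grip_width: 0.0121
gripper_force: 30.0
```

```bash
python3 -c "
from st import *
st()"
```

```text
t 19.975 rail x,y [54.    1.17] z 0.0648 rot [-179.9392    0.122   170.5426] F rail [-4.81  3.35 -1.8 ] T [-0.5228 -1.6531  0.0845] w 0.0121
```

Emit:
arm_command(
  series="0 0 0 0; 0 0 0 0",
)

```text
time: 20.23
eef_pos: [0.5251, -0.0942, 0.0648]
tcp_rot: [-180.0, 0.1, 170.6]
contact_force: [6.6, -1.5, 0.1]
grip_width: 0.0121
gripper_force: 30.0
```

```bash
python3 -c "
from st import *
st()"
```

```text
t 20.225 rail x,y [53.99  0.91] z 0.0648 rot [-179.952     0.1198  170.6419] F rail [-6.4   2.12  0.12] T [-0.4485 -1.6117  0.0125] w 0.0121
```

Ball friction is nudging the nut sideways by about 1 mm, so I'll add a counter-shift while turning.

Emit:
arm_command(
  series="0.005 0.02 0 0.05; 0.01 0.04 0 0.1; 0.01 0.04 0 0.15; 0.01 0.04 0 0.2; 0.01 0.04 0 0.25",
)

```text
time: 20.85
eef_pos: [0.5251, -0.0941, 0.0648]
tcp_rot: [-179.9, 0.2, 156.2]
contact_force: [5.0, -3.0, -1.0]
grip_width: 0.012
gripper_force: 30.0
```

```bash
cat >> st.py <<'E'
def sh(o,a,b):
    "tool shift for a mm along rail x, b mm along rail y"
    from scipy.spatial.transform import Rotation as Ro
    return np.round(Ro.from_euler('xyz',o['tcp_rot'],degrees=True).as_matrix().T@(a*u+b*v)/25,3)
E
python3 -c "
from st import *
o=st();print(sh(o,0,-1),sh(o,.5,0),(o['tcp_rot'][2]-95.1)*np.pi/180,o['q'])"
```

```text
t 20.85 rail x,y [53.98  0.81] z 0.0648 rot [-179.9331    0.1602  156.1973] F rail [-4.67  3.46 -1.01] T [-0.8588 -1.7651  0.0525] w 0.012
[ 0.019  0.035 -0.   ] [ 0.018 -0.01  -0.   ] 1.0663482257488546 [ 33.6623  35.0995 -34.4018 113.1063  30.0825  40.689   46.9317]
```

Emit:
arm_command(
  series="0.01 0.02 0 0.06; 0.01 0.03 0 0.12; 0.01 0.03 0 0.18; 0.01 0.03 0 0.24; 0.01 0.03 0 0.3",
)

```text
time: 21.48
eef_pos: [0.5252, -0.0932, 0.0648]
tcp_rot: [-180.0, 0.2, 139.0]
contact_force: [6.8, -3.6, -0.6]
grip_width: 0.0118
gripper_force: 30.0
```

```bash
python3 -c "
from st import *
o=st();print(sh(o,0,-1),sh(o,.5,0),(o['tcp_rot'][2]-95.1)*np.pi/180)"
```

```text
t 21.475 rail x,y [53.78 -0.05] z 0.0648 rot [-179.9985    0.1732  138.9865] F rail [-6.45  4.14 -0.58] T [-0.9429 -1.6931  0.0909] w 0.0118
[ 0.029  0.028 -0.   ] [ 0.014 -0.014 -0.   ] 0.7659641965325739
```

Emit:
arm_command(
  series="0 0 0 0.06; 0 0 0 0.12; 0 0 0 0.18; 0 0 0 0.24; 0 0 0 0.3",
)

```text
time: 22.1
eef_pos: [0.5254, -0.0928, 0.0649]
tcp_rot: [179.9, 0.2, 121.8]
contact_force: [6.3, -2.6, -1.6]
grip_width: 0.0119
gripper_force: 30.0
```

```bash
python3 -c "
from st import *
o=st();print(sh(o,0,-1),sh(o,.5,0),(o['tcp_rot'][2]-95.1)*np.pi/180)"
```

```text
t 22.1 rail x,y [53.57 -0.42] z 0.0649 rot [179.9118   0.1529 121.8083] F rail [-6.02  3.19 -1.58] T [-0.8154 -1.7533  0.083 ] w 0.0119
[ 0.036  0.018 -0.   ] [ 0.009 -0.018 -0.   ] 0.46614732524463687
```

Emit:
arm_command(
  series="-0.01 0 0 0.06; -0.01 0 0 0.12; -0.01 0 0 0.18; -0.01 0 0 0.24; -0.01 0 0 0.3",
)

```text
time: 22.72
eef_pos: [0.5256, -0.0927, 0.0649]
tcp_rot: [179.9, 0.1, 104.6]
contact_force: [6.0, -2.6, -1.5]
grip_width: 0.012
gripper_force: 30.0
```

```bash
python3 -c "
from st import *
o=st();print(sh(o,0,-1),sh(o,.5,0),(o['tcp_rot'][2]-95.1)*np.pi/180)"
```

```text
t 22.725 rail x,y [53.34 -0.5 ] z 0.0649 rot [179.8514   0.1015 104.6241] F rail [-5.73  3.15 -1.47] T [-0.6802 -1.7517  0.1153] w 0.012
[ 0.039  0.007 -0.   ] [ 0.003 -0.02  -0.   ] 0.16622745000612543
```

Emit:
arm_command(
  series="-0.01 0 0 0.06; -0.01 0 0 0.12; -0.01 0 0 0.17; -0.01 0 0 0.17; -0.01 0 0 0.17",
)

```text
time: 23.35
eef_pos: [0.5257, -0.0924, 0.0649]
tcp_rot: [179.8, 0.0, 95.0]
contact_force: [5.6, -1.5, -0.8]
grip_width: 0.0118
gripper_force: 30.0
```

Emit:
arm_command(
  series="0 0 0 0; 0 0 0 0; 0 0 0 0; 0 0 0 0",
)

```text
time: 23.85
eef_pos: [0.5257, -0.0924, 0.0649]
tcp_rot: [179.8, 0.0, 95.0]
contact_force: [6.4, -1.2, -1.2]
grip_width: 0.0118
gripper_force: 30.0
```

```bash
python3 -c "
from st import *
o=st();print(sh(o,0,-1),sh(o,.5,0),(o['tcp_rot'][2]-95.1)*np.pi/180)"
```

```text
t 23.85 rail x,y [53.23 -0.83] z 0.0649 rot [179.832    0.038   95.0034] F rail [-6.23  1.8  -1.18] T [-0.4225 -1.6956  0.0293] w 0.0118
[ 0.04 -0.   -0.  ] [-0.   -0.02 -0.  ] -0.0016862876655672815
```

Emit:
arm_command(
  series="0 0.01 0 0; -0.01 0.02 0 0; -0.01 0.025 0 0; -0.01 0.025 0 0; -0.01 0.025 0 0",
)

```text
time: 24.48
eef_pos: [0.5258, -0.0925, 0.0648]
tcp_rot: [179.9, 0.0, 95.0]
contact_force: [6.7, -0.7, -0.3]
grip_width: 0.012
gripper_force: 30.0
```

Emit:
arm_command(
  series="0 0 0 0; 0 0 0 0; 0 0 0 0; 0 0 0 0",
  jaw=40,
)

```text
time: 24.98
eef_pos: [0.5245, -0.092, 0.0644]
tcp_rot: [-179.9, -0.0, 95.0]
contact_force: [0.9, -0.7, -0.1]
grip_width: 0.0368
gripper_force: 0.0
```

```bash
python3 -c "
from st import *
o=st()"
```

```text
t 24.975 rail x,y [54.38 -1.35] z 0.0644 rot [-179.9469   -0.0057   95.0386] F rail [-0.8   0.76 -0.14] T [-0.0371 -0.0537  0.0107] w 0.0368
```

Released, with the opening at 37 mm. Now straight up, then a look.

Emit:
arm_command(
  series="0 0 -0.3 0; 0 0 -1 0; 0 0 -2 0; 0 0 -3.5 0; 0 0 -5 0",
)

```text
time: 25.6
eef_pos: [0.525, -0.0919, 0.192]
tcp_rot: [179.9, 0.0, 95.1]
contact_force: [1.3, -0.5, 0.1]
grip_width: 0.0366
gripper_force: 0.0
```

Emit:
arm_command(
  series="0 0 -1 0; 0 0 -1.5 0; 0 0 -1.5 0; 0 0 -1.5 0",
)

```text
time: 26.1
eef_pos: [0.5243, -0.092, 0.2262]
tcp_rot: [-179.9, -0.0, 95.0]
contact_force: [-0.4, 0.2, -0.2]
grip_width: 0.037
gripper_force: 0.0
```

```bash
python3 - <<'E'
from st import *
a=read_camera('scene')['image'];b=read_camera('side')['image'];st()
k=lambda i:cv2.resize(i,(380,380),interpolation=cv2.INTER_CUBIC)
cv2.imwrite('pics/fin.png',np.hstack([k(a[190:290,180:280]),k(b[180:280,270:370])]))
E
```

```text
t 26.2 rail x,y [54.54 -1.44] z 0.226 rot [-179.8847   -0.0388   95.0448] F rail [ 1.22 -1.25 -0.42] T [ 0.0141 -0.0535  0.0051] w 0.0368
```

View pics/fin.png

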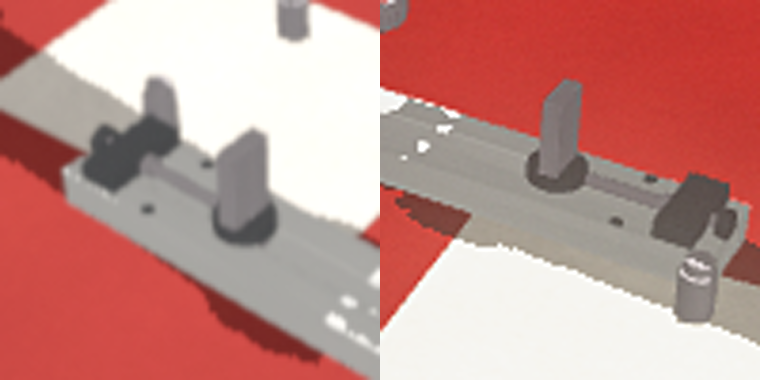

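Both views show the nut upright on the rail with its collar flat and its wing across the slot. It touches the screw tip (scene crop (240,215), side crop (557,170)). Handing in.

```bash
python3 -c "
from rig import *
print(close_job())"
```

```text
the job is handed in; nothing more can be done
None
```

The wing T-nut was seated in the slot, pressed on the stop screw at about 6 N, turned a quarter turn clockwise and let go, and the job was handed in at about 26 s; the final views show it upright with the wing across the slot, though the hand-in gave back no verdict.

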